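Index the horn antenna onto the probe with the table's thumb lever

TASK

Aim the small black horn on the index table at the white black-capped probe rod standing nearest behind the index table: draw the red-knobbed lock bolt out, click the thumb lever one notch at a time, counting, until the horn faces the probe, then slide the lock bolt fully home. Push each stroke by feel, since the lever's free play is not known: on through the click until it meets its end stop, never forcing it against the stop or a locked table, and let it spring right back. It only turns one way, so do not go past the probe; do not touch the horn or the turning plate, and leave the probe and the other things standing where they are.

Things in the scene. Friction and masses are not known exactly. Their poses are not given: they have to be found in the camera images.
- index_table: Fixed hand index table: aluminium base plate 156 x 156 x 10 mm under a black turning plate with a horn antenna lying on it. Origin on the turning axis at the base's underside, z up, x to the far side. 'Direction' below: angle about z from this x, counter-clockwise (ccw) from above. Housings on the base reach z 35 mm. Only its thumb lever turns the plate, ccw, one stop of 30 degrees a stroke.
- turntable: Turning plate, 98 mm across, top at z 37 mm, with the horn; horn and clamp reach up to z 85 mm and 67 mm out from the axis. Origin as index_table; x is the way the horn aims: direction -90 degrees at the start, give or take 1. A spring detent holds it at each of 12 stops 30 degrees apart, counted from there. A stroke carries it just over half way, then the detent snaps it on to the stop.
- horn_mouth (a point): Centre of the horn's mouth (46 x 40 mm), on the turning plate, 58 mm from the turning axis, at z 61 mm. Its x axis points the way the horn aims, level and straight away from the turning axis; z up.
- thumb_lever: Thumb lever, a flat steel arm at z 11 to 16 mm, turning about the axis of the table. Origin as index_table, x along the arm: direction 136.5 degrees at rest, ccw as it is pushed. Return spring: 2.2 N at the grip at rest, 3.4 N at full stroke; let go, it returns by itself, and must be within 1 degree of rest before the next stroke. 15 N at the grip does no harm; from 18 N on it strains.
- thumb_grip (a point): Middle of the lever's upright black ribbed rubber grip: 17 mm thick, z 24 to 64 mm, this point at z 45, 115 mm from the turning axis. Push it ccw: 2.5 to 15.5 degrees of free play (5 to 31 mm; fixed within a run, unknown), a bite at 6 to 7 N (more if hit fast), falling to 4 N at the click 15 degrees (30 mm) on, then 1.5 degrees (3 mm) to the end stop. Stroke 19 to 32 degrees (39 to 64 mm).
- end_stop: Rubber-sleeved end stop post, 6 mm thick, up to z 27 mm, on the base 66 mm from the turning axis in direction 180 degrees; the lever's pawl arm meets it at the end of each stroke. Firm: felt at the thumb grip it gives only 1 mm for every 5 N. Origin on its axis at the base's underside.
- lock_knob (a point): Middle of the lock bolt's upright red knob: 16 mm thick, z 34 to 60 mm, this point at z 48, in direction 240 degrees, 94 mm from the turning axis when home. The bolt slides straight along that direction, outwards to draw it, inwards to lock, against about 3 N of friction, and stays where it is left.
- lock_bolt (a joint): How far the lock bolt is drawn out (m): 0 fully home (0 to 0.0015 at the start), its nose between two pins of the turning plate, which then cannot turn more than 3 degrees; 0.014 fully out. The nose is clear of the pins from 0.010 on. It goes home only when the plate sits at one of its stops.
- probe: White turned probe rod, 126 mm tall, 12 mm thick, with a black cap, on a round foot 32 mm across; loose. Origin at the centre of its underside. It stands 0.15 to 0.23 m from the turning axis, within 5 degrees of the direction of one of the table's stops, two to five clicks on from the start.
- waveguide_alu: Bystander: bare aluminium waveguide section standing on its square flange, 42 x 42 x 107 mm, loose. Origin at the centre of its underside.
- horn_upright: Bystander: black horn antenna standing on its mouth, 46 x 50 x 147 mm, loose. Origin at the centre of its underside.
- adapter_white: Bystander: short white waveguide adapter standing on its flange, 34 x 34 x 54 mm, loose. Origin at the centre of its underside.
Mind the look-alikes: they are no part of the job. What is shaped like the probe but green is not meant.

How it is judged:
On the way, in this order (a step that is already met when the one before it is completed fails the run):
1. the lock bolt is drawn clear of the pins (value of joint lock_bolt above 0.01 m), for 0.2 s.
2. the horn has been clicked round to face the probe, the lever has sprung back (y of probe in the frame of horn_mouth between -0.03 and 0.03 m and x of probe in the frame of horn_mouth above 0.03 m and distance of thumb_grip from where it was at the start of the episode below 0.008 m), for 0.2 s.
At the end, for the whole second after the job is handed in: The horn faces the probe (the probe stands within 30 mm of the horn's line of aim, in front of its mouth), the lock bolt is home to within 3 mm and the thumb lever is back at rest (its grip within 8 mm); the probe and the three bystanders stand within 10 mm of where they were (all of step 2 and value of joint lock_bolt below 0.003 m); the robot touches nothing.
It fails at once if the lever is forced: over 28 N of the lever on its end stop, or over 45 N of its pawl on the pins of a locked plate (both about 19 N at the thumb grip) (contact force between thumb_lever and end_stop above 28 N or contact force between thumb_lever and turntable above 45 N).
It fails at once if the horn or the turning plate is touched by the robot (over 2 N) (contact force between any of the fingers, the arm and turntable above 2 N).
It fails at once if the horn is turned past the probe (its line of aim more than 45 mm beyond it) (y of probe in the frame of horn_mouth below -0.045 m).
It fails at once if the probe or a bystander is shifted by more than 10 mm or tipped (distance of any of probe, waveguide_alu, horn_upright, adapter_white from where it was at the start of the episode above 0.01 m or angle between any of probe, waveguide_alu, horn_upright, adapter_white's own z axis and vertical above 0.3 rad).
It also fails if it takes over 72 s, if anything falls off the work surface, if the arm or the gripper's body presses on something with over 40 N, if the wrist force passes 120 N, or if a joint passes its speed limit or range.

ROBOT

A 6-joint arm with a two-finger parallel gripper is mounted at the origin on a cart in front of the work surface, level with it; the furniture and walls round the work are solid. World frame = base frame: x ahead of the robot, y to its left, z up, the work surface at z = 0. Lengths are in m, angles in rad, forces in N, time in s.
With the tool pointing down it reaches from about 0.35 to 0.775 m from the base axis. Payload 7.3 kg.
Tool frame: the origin (TCP) lies at the very end of the fingers, on their centre line; the grasp point (between the pads) lies 19 mm behind it; z points along the fingers, y is the line along which they close (so a half turn about z gives the same grasp; the last joint's range is limited). The gripper opens to 92 mm and grips with 3 to 60 N. Pads are 19 mm wide; open, the fingers measure 130 mm over their backs; the gripper's body (75 mm by 190 mm) begins 47 mm behind the grasp point.
Start: joints at [-1.354, 0.342, 1.524, -0, 1.275, -0.146], TCP at [0.186, -0.491, 0.227] pointing down, gripper open.
Joint ranges: [-2.53, 2.53], [-0.77, 2.02], [0.04, 2.7], [-1, 4.14], [0.28, 2.66], [-3.11, 3.11]. Speed limits (rad/s): [2.57, 2.57, 3.14, 3.14, 3.14, 3.14].

INTERFACE

Orientations are given as a rotation vector (axis times angle).
In Python, from workcell import get_obs, viewer, sign_off gives the robot as it stands. The module is installed in compiled form; this text tells all that it offers.
- The arm moves only by the shell command python3 -m jog 'ROWS' [FORCE]. ROWS is JSON, a list of rows, each a list of 3 entries, a list of its own where there are three numbers: the closure, from 0 (fully open) to 1 (shut), then the shift along the tool's x, y, z in m, then the turn, a rotation vector about the tool's x, y, z in rad. A call has 1 to 5 rows; each row is the pose to reach, as a shift and turn from the pose commanded when the call began, along the tool's axes at that moment; what a row does not reach only later rows make up. A row lasts 1/8 s, in which the tool goes at most 62.5 mm and 10.7 degrees, less where a joint would pass 70% of its speed; a pose out of reach is approached as far as the arm can. A call with a gripper value outside its range is refused whole. The fingers move at their own pace and stop on an object; FORCE is the grip in N (left out, the last holds). Time passes only in rows, so rows that repeat a pose let the fingers close. It gives the time, the measured TCP pose, the force, the opening and the grip force at its end, in the units of the state.
- get_obs(): the state, without advancing time (a new reading comes with each control period).
- viewer.get_image(name): name is "side" or "top" or "wrist"; returns the picture (384x512x3 uint8, red, green, blue); there is no depth.
- viewer.camera_params(name): a dict with "fx", "fy", "cx", "cy" (pixels), "k1" (the pictures are not rectified: a ray, as slopes to the right and down, at radius r is drawn at 1 + k1 r^2 times it, then the intrinsics apply), "R" (3x3) and "t" (3): a world point X has camera coordinates R X + t; the wrist camera has in their place "T_tool_cam" (4x4, takes a point from camera to tool coordinates, whose origin is the TCP and whose axes are the flange's). Camera axes: x right, y down, z forward; pixel columns grow to the right and rows downward; lengths in m; the calibration is good to about 2 mm. A picture is of the moment at which its call begins: read the wrist's pose just before it. camera_params takes no time and is no camera call.
- sign_off(): hands the job in; it is judged then, once.
The state is a dict: "t": time; "joints": joint angles; "qd": joint speeds; "joint_efforts": joint torques, N m; "ee_pos": TCP position; "tool_rot": TCP orientation; "contact_force": force on the tool from outside, world axes, zero at the start; "ft_torque": the same for the moment, N m; "gripper_width": finger opening in m; "gripper_force": force on a finger pad.
Only numpy, scipy, OpenCV 4.12 (cv2) and the standard library are available. Lean on these libraries where they do the work, as an engineer would, in place of code of your own. Each camera call takes 0.05 s, during which the arm holds its last target. There are 200 camera calls.

## Working session

There is one attempt and no reset: what is moved stays moved. The work goes in short steps, Python scripts to look and compute and a shell command to move; the robot and the scene stay as the last step left them, time stands still between calls to the robot, and variables do not carry over. Pictures are saved under pics/ and viewed, at most 10 in all, crops included, and the job is handed in when it is done.

```bash
mkdir -p pics; python3 - <<'E'
from workcell import get_obs, viewer
import cv2
for n in("top","side"):
    cv2.imwrite(f"pics/{n}0.png",cv2.resize(viewer.get_image(n)[:,:,::-1],(800,600),interpolation=cv2.INTER_CUBIC))
    print(n,viewer.camera_params(n))
print(viewer.camera_params("wrist"))
print(get_obs())
E
```

```text
top {'fx': 495.225103398768, 'fy': 495.225103398768, 'cx': 250.84757508348878, 'cy': 181.8102366125128, 'k1': -0.10303735661738943, 'R': array([[ 0.00506642, -0.99989021, -0.01392453],
       [-0.99656358, -0.00389732, -0.08273958],
       [ 0.08267622,  0.01429588, -0.99647392]]), 't': array([0.05983365, 0.66200453, 1.04062157])}
side {'fx': 367.41356899852514, 'fy': 367.41356899852514, 'cx': 249.6070384260535, 'cy': 191.61918002623105, 'k1': 0.02368877419451445, 'R': array([[ 0.97774499, -0.20947595, -0.01160035],
       [-0.13662151, -0.5937797 , -0.79294403],
       [ 0.15921465,  0.77688191, -0.60918404]]), 't': array([-0.61167303,  0.18045403,  0.73741412])}
{'fx': 304.9765395698734, 'fy': 304.9765395698734, 'cx': 255.20773746672378, 'cy': 196.03683413356944, 'k1': -0.07278342122090138, 'T_tool_cam': array([[ 5.23785530e-04, -9.58013728e-01, -2.86721856e-01,
         7.81724444e-02],
       [ 9.99999657e-01,  6.85614914e-04, -4.64014677e-04,
         1.32464709e-03],
       [ 6.41113211e-04, -2.86721515e-01,  9.58013759e-01,
        -1.58477299e-01],
       [ 0.00000000e+00,  0.00000000e+00,  0.00000000e+00,
         1.00000000e+00]])}
{'t': 0.1, 'joints': array([-1.35401107e+00,  3.42656616e-01,  1.52493145e+00, -1.63485170e-05,
        1.27542594e+00, -1.45973945e-01]), 'qd': array([-0.00011696, -0.00217636, -0.00340978, -0.00183815,  0.00119964,
        0.00078207]), 'joint_efforts': array([ 1.57555965e-03, -4.32004416e+01, -2.44694871e+01,  7.18942448e-02,
        5.26432588e-02, -2.73956039e-05]), 'ee_pos': array([ 0.18624593, -0.49045057,  0.22610915]), 'tool_rot': array([-3.08865927e+00, -5.66452814e-01,  1.03532401e-04]), 'contact_force': array([-0.05349354,  0.41972273, -0.55849636]), 'ft_torque': array([-0.02483931,  0.02668682,  0.02775656]), 'gripper_force': 0.0, 'gripper_width': 0.09175586818491244}
```

View pics/top0.png

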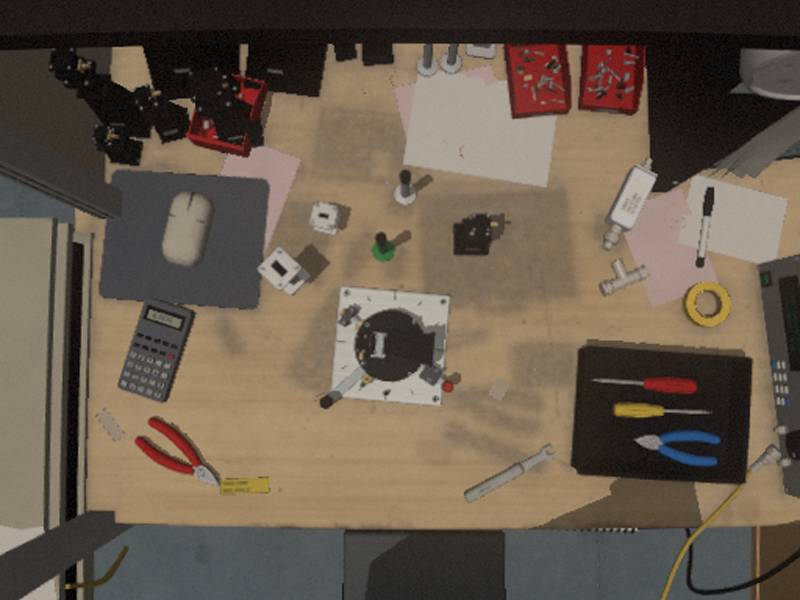

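View pics/side0.png

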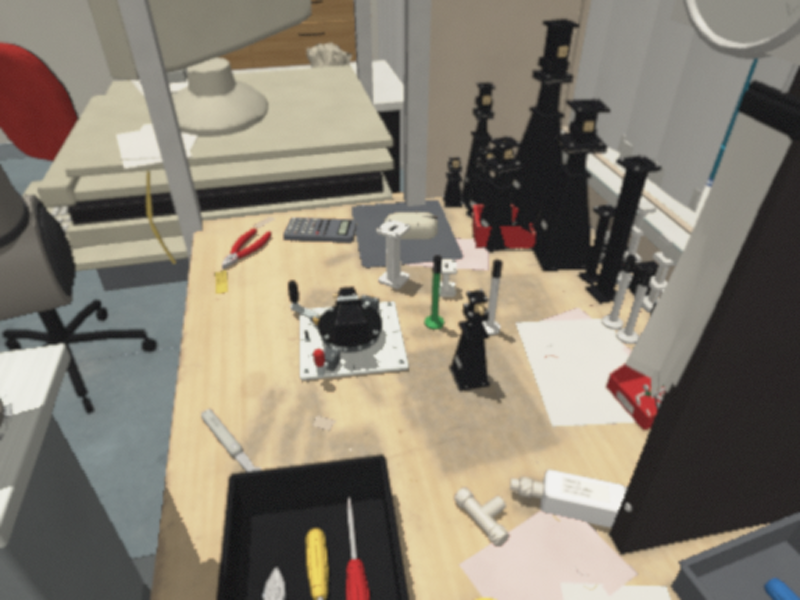

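The top view shows the index table with corners (341,288), (450,294), (441,405), (333,399). The white probe's foot is at about (404,197) and the green decoy is at (383,250). The red knob is at (448,386) and the lever grip at (327,402).

```bash
cat > h.py <<'E'
import numpy as np, cv2
from workcell import get_obs, viewer
from scipy.spatial.transform import Rotation as Rn
def ray(name,uv,scale=1.0,obs=None):
    p=viewer.camera_params(name)
    d=(np.array(uv,float)+.5)/scale-.5
    d=(d-[p['cx'],p['cy']])/[p['fx'],p['fy']]
    s=d.copy()
    for _ in range(20): s=d/(1+p['k1']*(s@s))
    v=np.array([*s,1])
    if name=='wrist':
        T=p['T_tool_cam'];o=obs or get_obs();R=Rn.from_rotvec(o['tool_rot']).as_matrix()
        return R@T[:3,3]+o['ee_pos'],R@T[:3,:3]@v
    return -p['R'].T@p['t'],p['R'].T@v
def at(name,uv,z,scale=1.0,obs=None):
    c,v=ray(name,uv,scale,obs); return c+v*(z-c[2])/v[2]
E
python3 - <<'E'
from h import *
S=1.5625
C=np.array([at('top',u,.01,S) for u in [(341,288),(450,294),(441,405),(333,399)]])
print(C.round(4)); c=C.mean(0)
# x axis: from near edge to far edge
d=(C[0]+C[1]-C[2]-C[3]); e=(C[0]+C[3]-C[1]-C[2])
yaw=np.degrees([np.arctan2(d[1],d[0]),np.arctan2(-e[0],e[1])]);print(c,yaw)
def rep(n,p):
    v=p-c;print(n,p.round(4),'r',np.hypot(*v[:2]).round(4),'dir',(np.degrees(np.arctan2(v[1],v[0]))-yaw.mean()).round(1))
rep('probe foot',at('top',(404,198),.005,S))
rep('probe top',at('top',(404.5,176),.126,S))
rep('green',at('top',(383,253),.005,S))
rep('knob',at('top',(448,386),.06,S))
rep('grip',at('top',(326,402),.064,S))
rep('wg foot',at('top',(290,280),.0,S));rep('wg top',at('top',(281,268),.107,S))
rep('adapter',at('top',(324,216),.054,S));rep('horn',at('top',(472,238),.0,S))
E
```

```text
[[ 0.6578  0.135   0.01  ]
 [ 0.65   -0.018   0.01  ]
 [ 0.4953 -0.0055  0.01  ]
 [ 0.5027  0.1447  0.01  ]]
[0.57645765 0.06405898 0.01      ] [-4.09261701 -2.86904174]
probe foot [0.7872 0.047  0.005 ] r 0.2114 dir -1.2
probe top [0.7918 0.0465 0.126 ] r 0.2161 dir -1.2
green [0.7081 0.0764 0.005 ] r 0.1322 dir 8.8
knob [ 0.5241 -0.0123  0.06  ] r 0.0926 dir -121.0
grip [0.5022 0.1491 0.064 ] r 0.1129 dir 134.6
wg foot [0.6697 0.2087 0.    ] r 0.1721 dir 60.7
wg top [0.6757 0.2048 0.107 ] r 0.1722 dir 58.3
adapter [0.7525 0.1558 0.054 ] r 0.1985 dir 31.0
horn [ 0.7307 -0.0501  0.    ] r 0.1919 dir -33.0
```

The probe lies at direction ≈ -1°, which is the 0° stop and so 3 clicks on. I'll go above the lock knob first.

```bash
cat >> h.py <<'E'
def yawR(psi):
    a=np.radians(psi); x=np.array([np.cos(a),np.sin(a),0]); z=np.array([0,0,-1.]); return np.stack([x,np.cross(z,x),z],1)
def to(pos,psi,obs=None):
    o=obs or get_obs(); R=Rn.from_rotvec(o['tool_rot']).as_matrix()
    print('t',round(o['t'],2),'shift',(R.T@(np.array(pos)-o['ee_pos'])).round(4).tolist(),'turn',Rn.from_matrix(R.T@yawR(psi)).as_rotvec().round(4).tolist())
E
python3 -c "
from h import *
to([.515,-.027,.16],56)"; python3 -m jog '[[0.5,[0,0,0],[0,0,0]]]'
```

```text
t 0.1 shift [0.4718, -0.3165, 0.0666] turn [-0.0013, -0.0006, -0.6146]
t: 0.22
ee_pos: [0.1863, -0.4906, 0.2264]
tool_rot: [-3.089, -0.567, 0.0]
contact_force: [-0.0, 1.1, 1.1]
gripper_width: 0.0855
gripper_force: 0.0
```

```bash
python3 -m jog '[[0.5,[0.472,-0.316,0.067],[0,0,-0.615]],[0.5,[0.472,-0.316,0.067],[0,0,-0.615]],[0.5,[0.472,-0.316,0.067],[0,0,-0.615]],[0.5,[0.472,-0.316,0.067],[0,0,-0.615]],[0.5,[0.472,-0.316,0.067],[0,0,-0.615]]]'; python3 -c "
from h import *
to([.515,-.027,.16],56)"
```

```text
t: 0.85
ee_pos: [0.3671, -0.2363, 0.19]
tool_rot: [2.773, 1.475, 0.0]
contact_force: [0.9, -1.1, 0.8]
gripper_width: 0.046
gripper_force: 0.0
t 0.85 shift [0.2562, 0.0058, 0.03] turn [0.0007, 0.0001, 0.0006]
```

```bash
python3 -m jog '[[0.5,[0.256,0.006,0.03],[0,0,0]],[0.5,[0.256,0.006,0.03],[0,0,0]],[0.5,[0.256,0.006,0.03],[0,0,0]],[0.5,[0.256,0.006,0.03],[0,0,0]],[0.5,[0.256,0.006,0.03],[0,0,0]]]'; python3 - <<'E'
from h import *
o=get_obs();print(o['ee_pos'])
cv2.imwrite('pics/w1.png',cv2.resize(viewer.get_image('wrist')[:,:,::-1],(800,600),interpolation=cv2.INTER_CUBIC))
p=viewer.camera_params('wrist');T=p['T_tool_cam'];R=Rn.from_rotvec(o['tool_rot']).as_matrix()
def proj(X):
    q=T[:3,:3].T@(R.T@(np.array(X)-o['ee_pos'])-T[:3,3]);s=q[:2]/q[2];s=s*(1+p['k1']*s@s)
    return ((s*[p['fx'],p['fy']]+[p['cx'],p['cy']]+.5)*1.5625-.5).round(0)
print(proj([.524,-.0135,.06]))
E
```

```text
t: 1.48
ee_pos: [0.5153, -0.0256, 0.1593]
tool_rot: [-2.769, -1.482, 0.0]
contact_force: [0.4, -0.0, -0.8]
gripper_width: 0.0461
gripper_force: 0.0
[ 0.51532943 -0.02563772  0.15928344]
[398. 281.]
```

View pics/w1.png

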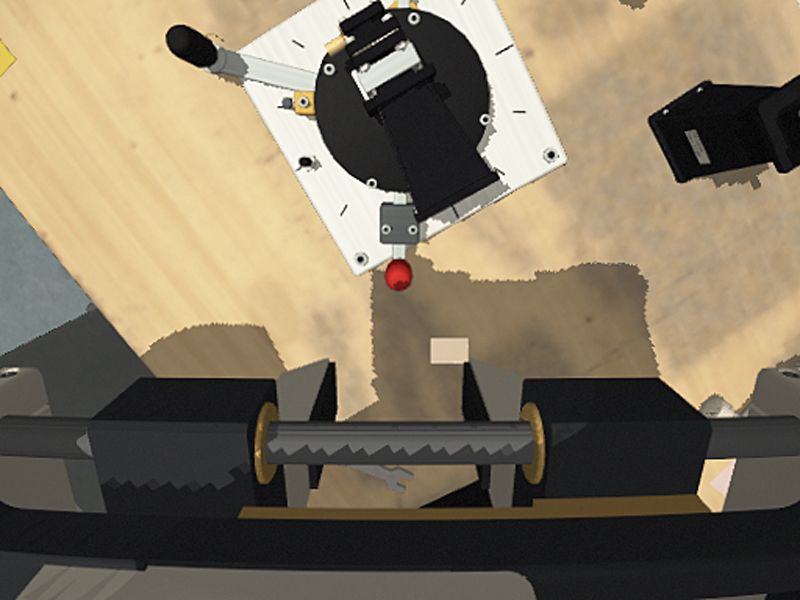

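The wrist view shows the knob's top at about (399,272), the grip's top at about (183,40), the bolt axis vertical in the image and the rubber post at (305,162). I'll compute their positions.

```bash
python3 - <<'E'
from h import *
S=1.5625
k=at('wrist',(399,272),.058,S);print('knob',k)
print('grip',at('wrist',(184,42),.064,S),'post',at('wrist',(305,161),.027,S))
C=[at('wrist',u,.01,S) for u in((354,275),(567,164),(240,88))];print(np.round(C,4), ((C[1]+C[2])/2).round(4))
to([k[0],k[1],.04],56)
E
```

```text
knob [ 0.52688056 -0.0109031   0.058     ]
grip [0.50411121 0.14637546 0.064     ] post [0.51415468 0.06989284 0.027     ]
[[ 0.495  -0.0048  0.01  ]
 [ 0.6473 -0.0203  0.01  ]
 [ 0.5043  0.1291  0.01  ]] [0.5758 0.0544 0.01  ]
t 1.52 shift [0.0197, 0.0013, 0.1194] turn [-0.0009, 0.0002, 0.004]
```

```bash
python3 -m jog '[[0.5,[0.018,0.002,0.05],[0,0,0]],[0.5,[0.018,0.002,0.09],[0,0,0]],[0.5,[0.018,0.002,0.117],[0,0,0]],[0.5,[0.018,0.002,0.117],[0,0,0]]]' && python3 -m jog '[[0.82,[0,0,0],[0,0,0]],[0.82,[0,0,0],[0,0,0]],[1,[0,0,0],[0,0,0]],[1,[0,0,0],[0,0,0]],[1,[0,0,0],[0,0,0]]]' 15; python3 -c "
from h import *
to([.526,-.0135,.04],56)"
```

```text
t: 2.02
ee_pos: [0.5241, -0.0161, 0.0416]
tool_rot: [-2.772, -1.472, 0.006]
contact_force: [0.4, 0.5, 0.7]
gripper_width: 0.0458
gripper_force: 0.0
t: 2.65
ee_pos: [0.5232, -0.0135, 0.0437]
tool_rot: [-2.769, -1.473, 0.006]
contact_force: [-9.2, 6.9, 10.3]
gripper_width: 0.0154
gripper_force: 15.0
t 2.65 shift [0.0016, 0.0023, 0.0037] turn [-0.0057, 0.0011, 0.0005]
```

```bash
python3 -m jog '[[1,[0,-0.002,-0.002],[0,0,0]],[1,[-0.004,-0.002,-0.002],[0,0,0]],[1,[-0.008,-0.002,-0.002],[0,0,0]],[1,[-0.011,-0.002,-0.002],[0,0,0]],[1,[-0.012,-0.002,-0.002],[0,0,0]]]'; python3 -m jog '[[1,[0,0,0],[0,0,0]],[1,[0,0,0],[0,0,0]]]'
```

```text
t: 3.28
ee_pos: [0.5159, -0.0237, 0.0444]
tool_rot: [-2.771, -1.474, 0.004]
contact_force: [-2.8, 5.3, -6.4]
gripper_width: 0.0149
gripper_force: 15.0
t: 3.52
ee_pos: [0.5159, -0.0237, 0.0444]
tool_rot: [-2.771, -1.474, 0.005]
contact_force: [-4.1, 4.6, -7.8]
gripper_width: 0.015
gripper_force: 15.0
```

```bash
python3 -m jog '[[1,[-0.001,0,0.001],[0,0,0]],[1,[-0.002,0,0.001],[0,0,0]],[1,[-0.002,0,0.001],[0,0,0]],[1,[-0.002,0,0.001],[0,0,0]]]'; python3 - <<'E'
from h import *
o=get_obs();print(o['contact_force'])
cv2.imwrite('pics/t2.png',cv2.resize(viewer.get_image('wrist')[:,:,::-1][60:220,120:400],(800,457),interpolation=cv2.INTER_CUBIC))
E
```

```text
t: 4.03
ee_pos: [0.5155, -0.0244, 0.0442]
tool_rot: [-2.771, -1.473, 0.001]
contact_force: [-2.8, 9.9, -1.9]
gripper_width: 0.0152
gripper_force: 15.0
[-2.78019556  9.88440203 -1.89760198]
```

View pics/t2.png

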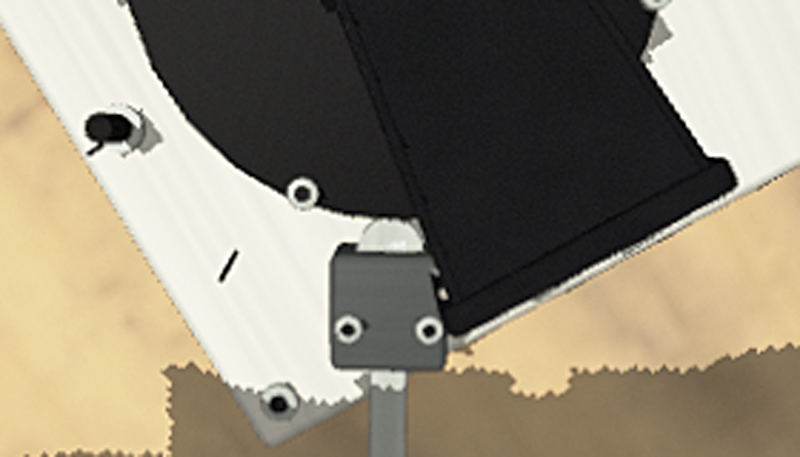

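The bolt is fully out: about 13.3 mm of travel, with the force rising at its stop. I'll release it and go to the lever.

```bash
python3 -m jog '[[0.6,[0,0,0],[0,0,0]],[0.6,[0,0,0],[0,0,0]],[0.6,[0,0,-0.05],[0,0,0]],[0.6,[0,0,-0.106],[0,0,0]],[0.6,[0,0,-0.106],[0,0,0]]]'; python3 -c "
from h import *
to([.5237,.1646,.12],29)"
```

```text
t: 4.7
ee_pos: [0.5197, -0.0269, 0.155]
tool_rot: [2.767, 1.471, 0.013]
contact_force: [-0.4, -0.1, -0.4]
gripper_width: 0.0368
gripper_force: 0.0
t 4.7 shift [0.1608, -0.1041, 0.0345] turn [0.0096, -0.0062, 0.4713]
```

```bash
python3 -m jog '[[1,[0.161,-0.104,0],[0,0,0.471]],[1,[0.161,-0.104,0],[0,0,0.471]],[1,[0.161,-0.104,0],[0,0,0.471]],[1,[0.161,-0.104,0.03],[0,0,0.471]],[1,[0.161,-0.104,0.03],[0,0,0.471]]]' 10; python3 - <<'E'
from h import *
o=get_obs();print(o['ee_pos'],o['gripper_width'])
cv2.imwrite('pics/w3.png',cv2.resize(viewer.get_image('wrist')[:,:,::-1],(800,600),interpolation=cv2.INTER_CUBIC))
cv2.imwrite('pics/t3.png',cv2.resize(viewer.get_image('top')[:,:,::-1][150:290,170:320],(800,600),interpolation=cv2.INTER_CUBIC))
to([.5237,.1646,.036],29)
E
```

```text
t: 5.32
ee_pos: [0.5185, 0.1666, 0.1177]
tool_rot: [3.04, 0.792, -0.008]
contact_force: [0.6, -0.1, -0.7]
gripper_width: 0.0007
gripper_force: 0.0
[0.51846886 0.16659124 0.11770166] 0.0007499903454996212
t 5.42 shift [0.0027, 0.0021, 0.084] turn [0.0004, 0.0007, 0.0007]
```

View pics/w3.png

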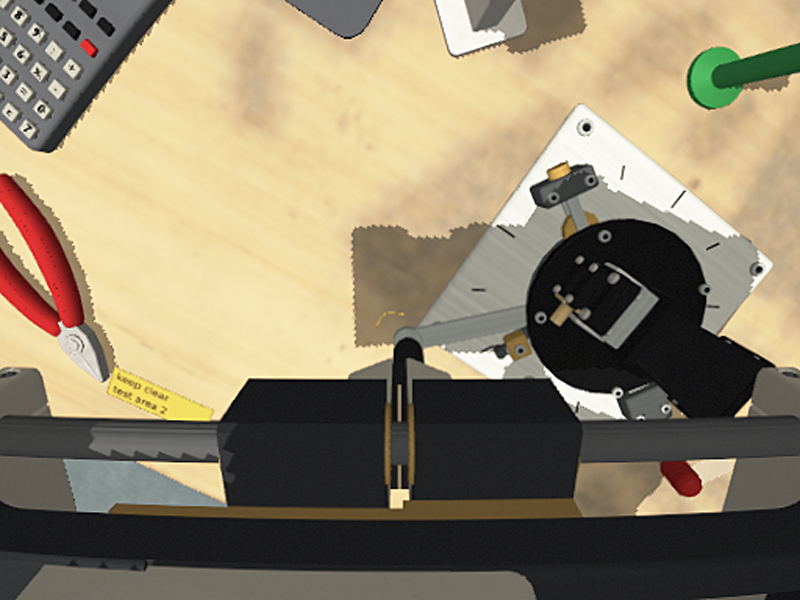

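The wrist view shows the lever arm's end and grip foot at (404,335), with the grip leaning under the fingertips. I'll check where they are.

```bash
python3 - <<'E'
from h import *
S=1.5625
o=get_obs();R=Rn.from_rotvec(o['tool_rot']).as_matrix()
for u,z in [((404,334),.016),((404,343),.022),((404,343),.064)]:
    X=at('wrist',u,z,S);print(X.round(4),(R.T@(X-o['ee_pos'])).round(4))
for u in ((585,127),(757,269)):print(at('wrist',u,.01,S).round(4))
E
```

```text
[0.5072 0.153  0.016 ] [-0.0173  0.0042  0.104 ]
[0.5043 0.1515 0.022 ] [-0.0206  0.0041  0.098 ]
[0.5182 0.1597 0.064 ] [-0.0045  0.0037  0.056 ]
[0.6559 0.1243 0.01  ]
[ 0.644  -0.0137  0.01  ]
```

View pics/t3.png

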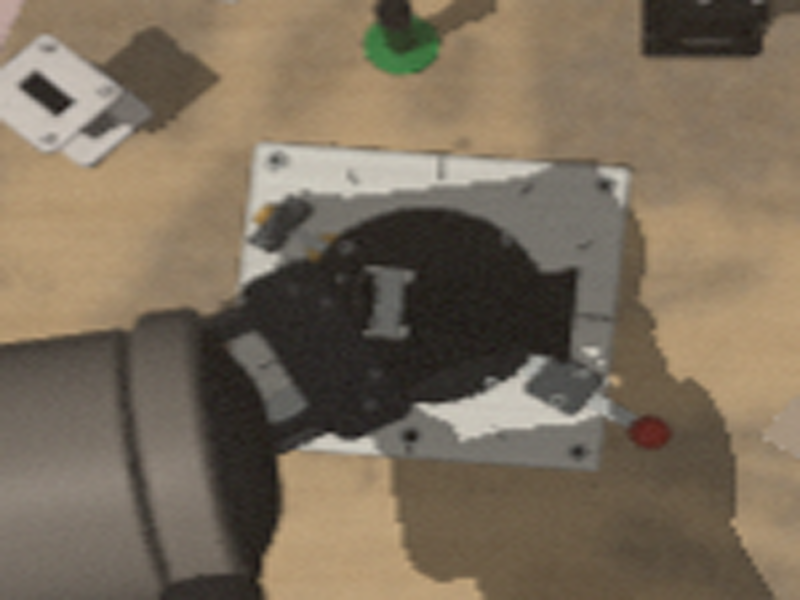

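```bash
python3 -m jog '[[1,[0.009,0.002,0.02],[0,0,0]],[1,[0.009,0.002,0.045],[0,0,0]],[1,[0.009,0.002,0.06],[0,0,0]],[1,[0.009,0.002,0.082],[0,0,0]],[1,[0.009,0.002,0.082],[0,0,0]]]' 10; python3 - <<'E'
from h import *
# arc plan from present pose about c
c=np.array([.5795,.064]);o=get_obs();v=o['ee_pos'][:2]-c;print('r,ang',np.hypot(*v),np.degrees(np.arctan2(v[1],v[0])))
R=Rn.from_rotvec(o['tool_rot']).as_matrix();x=R[:,0];print('psi',np.degrees(np.arctan2(x[1],x[0])))
for d in (1,2,3,4,5,6,8,10):
    Q=Rn.from_euler('z',d,degrees=True).as_matrix();p=np.array([*c,0])+Q@np.array([*v,0])-np.array([*o['ee_pos'][:2],0])
    print(d,(R.T@p).round(4)[:2],'turn z',-np.radians(d).round(4))
E
```

```text
t: 6.05
ee_pos: [0.5285, 0.1676, 0.0374]
tool_rot: [3.042, 0.786, -0.003]
contact_force: [-0.3, -0.3, 0.5]
gripper_width: 0.0005
gripper_force: 0.0
r,ang 0.11549158704297044 116.19773652986417
psi 28.976431251109457
1 [-0.002  -0.0001] turn z -0.0175
2 [-0.004  -0.0001] turn z -0.0349
3 [-0.006  -0.0001] turn z -0.0524
4 [-0.0081 -0.0001] turn z -0.0698
5 [-0.0101 -0.    ] turn z -0.0873
6 [-0.0121  0.    ] turn z -0.1047
8 [-0.0161  0.0003] turn z -0.1396
10 [-0.0201  0.0008] turn z -0.1745
```

```bash
for i in 1; do python3 -m jog '[[1,[-0.004,0,0],[0,0,-0.035]],[1,[-0.0081,0,0],[0,0,-0.07]],[1,[-0.0121,0,0],[0,0,-0.105]],[1,[-0.0161,0.0003,0],[0,0,-0.14]],[1,[-0.0201,0.0008,0],[0,0,-0.1745]]]';python3 -m jog '[[1,[-0.002,0,0],[0,0,-0.0175]],[1,[-0.004,0,0],[0,0,-0.035]]]'; done; cat >> h.py <<'E'
def st(c=(.5795,.064)):
    o=get_obs();v=o['ee_pos'][:2]-c;R=Rn.from_rotvec(o['tool_rot']).as_matrix()
    print('t %.2f r %.4f ang %.2f psi %.1f z %.4f'%(o['t'],np.hypot(*v),np.degrees(np.arctan2(v[1],v[0])),np.degrees(np.arctan2(R[1,0],R[0,0])),o['ee_pos'][2]),'F tool',(R.T@o['contact_force']).round(1))
E
python3 -c "
from h import *
st()"
```

```text
t: 6.68
ee_pos: [0.5126, 0.1585, 0.0391]
tool_rot: [2.96, 1.053, 0.005]
contact_force: [0.9, 2.1, 0.3]
gripper_width: 0.0003
gripper_force: 1.3
t: 6.92
ee_pos: [0.5093, 0.1558, 0.0388]
tool_rot: [2.942, 1.103, 0.003]
contact_force: [1.5, 2.2, 1.3]
gripper_width: 0.0008
gripper_force: 1.3
t 6.92 r 0.1156 ang 127.40 psi 41.1 z 0.0388 F tool [ 2.6 -0.6 -1.2]
```

```bash
S="from h import *;st()"; python3 -m jog '[[1,[-0.002,0,0],[0,0,-0.0175]],[1,[-0.004,0,0],[0,0,-0.035]]]' >/dev/null; python3 -c "$S"; python3 -m jog '[[1,[-0.002,0,0],[0,0,-0.0175]],[1,[-0.004,0,0],[0,0,-0.035]]]' >/dev/null; python3 -c "$S"; python3 -m jog '[[1,[-0.002,0,0],[0,0,-0.0175]],[1,[-0.004,0,0],[0,0,-0.035]]]' >/dev/null; python3 -c "$S"; python3 -m jog '[[1,[-0.002,0,0],[0,0,-0.0175]],[1,[-0.004,0,0],[0,0,-0.035]]]' >/dev/null; python3 -c "$S"
```

```text
t 7.17 r 0.1155 ang 129.62 psi 43.1 z 0.0382 F tool [ 3.2 -0.4 -1.3]
t 7.42 r 0.1154 ang 131.60 psi 45.1 z 0.0382 F tool [ 4.3 -2.  -2.7]
t 7.67 r 0.1154 ang 133.35 psi 47.1 z 0.0382 F tool [ 6.5 -3.1 -1.8]
t 7.92 r 0.1154 ang 135.38 psi 49.1 z 0.0382 F tool [ 5.5 -2.6 -2.1]
```

```bash
S="from h import *;st()"; python3 -m jog '[[1,[-0.002,0,0],[0,0,-0.0175]],[1,[-0.004,0,0],[0,0,-0.035]]]' >/dev/null; python3 -c "$S"; python3 -m jog '[[1,[-0.002,0,0],[0,0,-0.0175]],[1,[-0.004,0,0],[0,0,-0.035]]]' >/dev/null; python3 -c "$S"; python3 -m jog '[[1,[-0.002,0,0],[0,0,-0.0175]],[1,[-0.004,0,0],[0,0,-0.035]]]' >/dev/null; python3 -c "$S"; python3 -m jog '[[1,[-0.002,0,0],[0,0,-0.0175]]]' >/dev/null; python3 -c "$S"
```

```text
t 8.18 r 0.1153 ang 137.48 psi 51.1 z 0.0381 F tool [ 4.2 -2.2 -2.1]
t 8.43 r 0.1152 ang 139.57 psi 53.1 z 0.0380 F tool [ 5.4 -2.7 -1.2]
t 8.68 r 0.1150 ang 141.67 psi 55.1 z 0.0380 F tool [ 4.4 -2.5 -1.3]
t 8.80 r 0.1148 ang 142.72 psi 56.2 z 0.0380 F tool [ 4.7 -3.  -1.3]
```

```bash
S="from h import *;st()"; python3 -m jog '[[1,[-0.002,0,0],[0,0,-0.0175]]]' >/dev/null; python3 -c "$S"; python3 -m jog '[[1,[-0.002,0,0],[0,0,-0.0175]]]' >/dev/null; python3 -c "$S"; python3 -m jog '[[1,[-0.002,0,0],[0,0,-0.0175]]]' >/dev/null; python3 -c "$S";  python3 -m jog '[[1,[-0.001,0,0],[0,0,-0.0087]]]' >/dev/null; python3 -c "$S"
```

```text
t 8.93 r 0.1147 ang 143.77 psi 57.2 z 0.0379 F tool [ 3.6 -3.  -1.2]
t 9.05 r 0.1145 ang 144.79 psi 58.2 z 0.0379 F tool [ 3.9 -2.7 -0. ]
t 9.18 r 0.1144 ang 145.79 psi 59.2 z 0.0379 F tool [ 2.7 -3.  -0.2]
t 9.30 r 0.1142 ang 146.27 psi 59.6 z 0.0380 F tool [ 3.3 -1.9 -0.2]
```

```bash
S="from h import *;st()"; python3 -m jog '[[1,[-0.001,0,0],[0,0,-0.0087]]]' >/dev/null; python3 -c "$S"; python3 -m jog '[[1,[-0.001,0,0],[0,0,-0.0087]]]' >/dev/null; python3 -c "$S"; python3 -m jog '[[1,[-0.001,0,0],[0,0,-0.0087]]]' >/dev/null; python3 -c "$S"
```

```text
t 9.43 r 0.1142 ang 146.69 psi 60.1 z 0.0380 F tool [ 4.8 -1.9  0.1]
t 9.55 r 0.1142 ang 147.03 psi 60.6 z 0.0380 F tool [ 6.  -3.4 -0.3]
t 9.68 r 0.1142 ang 147.34 psi 61.1 z 0.0380 F tool [ 7.6 -3.9  1.8]
```

```bash
S="from h import *;st()"; python3 -m jog '[[1,[-0.001,0,0],[0,0,-0.0087]]]' >/dev/null; python3 -c "$S"; python3 -m jog '[[1,[-0.001,0,0],[0,0,-0.0087]]]' >/dev/null; python3 -c "$S"; python3 - <<'E'
from h import *
a=cv2.resize(viewer.get_image('top')[:,:,::-1][160:280,190:310],(600,600),interpolation=cv2.INTER_CUBIC)
cv2.imwrite('pics/t4.png',a)
E
```

```text
t 9.80 r 0.1142 ang 147.67 psi 61.6 z 0.0381 F tool [ 9.2 -5.1  1.4]
t 9.93 r 0.1142 ang 148.01 psi 62.1 z 0.0380 F tool [11.4 -4.1  1.3]
```

View pics/t4.png

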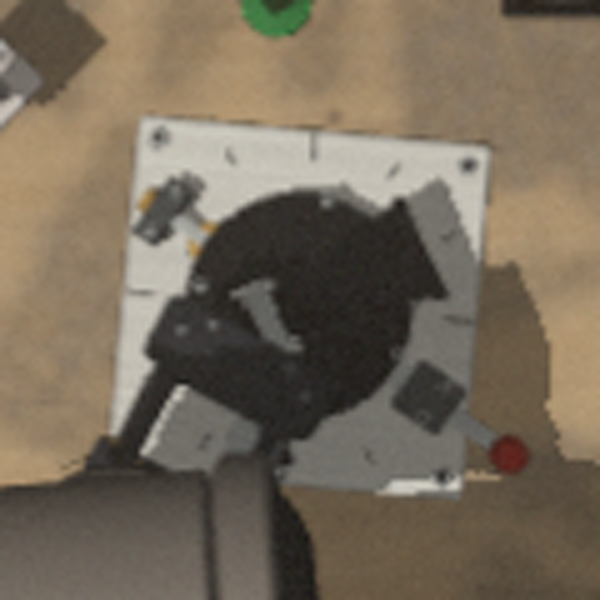

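The horn now points along the -60° stop, its mouth at (425,250) in the crop: one click done. I'll retreat along the arc to let the lever spring back.

```bash
cat >> h.py <<'E'
def arc(ds,c=(.5795,.064)):
    o=get_obs();R=Rn.from_rotvec(o['tool_rot']).as_matrix();v=np.array([*(o['ee_pos'][:2]-c),0])
    for d in ds:
        print(d,(R.T@(Rn.from_euler('z',d,degrees=True).apply(v)-v)).round(4)[:2],round(-np.radians(d),4))
E
python3 -c "
from h import *
arc([-8,-16,-24,-30]);arc([6,12,18])"
```

```text
-8 [0.0158 0.0022] 0.1396
-16 [0.0311 0.0067] 0.2793
-24 [0.0456 0.0132] 0.4189
-30 [0.0559 0.0193] 0.5236
6 [-0.012  -0.0002] -0.1047
12 [-0.0239  0.0008] -0.2094
18 [-0.0356  0.0031] -0.3142
```

```bash
python3 -m jog '[[1,[0.0158,0.0022,0],[0,0,0.1396]],[1,[0.0311,0.0067,0],[0,0,0.2793]],[1,[0.0456,0.0132,0],[0,0,0.4189]],[1,[0.0559,0.0193,0],[0,0,0.5236]],[1,[0.0559,0.0193,0],[0,0,0.5236]]]' >/dev/null; python3 -m jog '[[1,[0,0,0],[0,0,0]],[1,[0,0,0],[0,0,0]]]' >/dev/null; python3 -c "
from h import *
st();arc([3,6,9,12])"
```

```text
t 10.85 r 0.1131 ang 118.74 psi 32.1 z 0.0380 F tool [ 0.  -0.1  0.5]
3 [-0.0059 -0.0002] -0.0524
6 [-0.0118 -0.0001] -0.1047
9 [-0.0177  0.0003] -0.1571
12 [-0.0236  0.0011] -0.2094
```

```bash
S="from h import *;st()"; python3 -m jog '[[1,[-0.0059,-0.0002,0],[0,0,-0.0524]],[1,[-0.0118,-0.0001,0],[0,0,-0.1047]],[1,[-0.0177,0.0003,0],[0,0,-0.1571]],[1,[-0.0236,0.0011,0],[0,0,-0.2094]]]' >/dev/null; python3 -c "$S"; python3 -m jog '[[1,[-0.004,0,0],[0,0,-0.035]],[1,[-0.0079,0,0],[0,0,-0.07]],[1,[-0.0118,-0.0001,0],[0,0,-0.105]]]' >/dev/null; python3 -c "$S"; python3 -m jog '[[1,[-0.004,0,0],[0,0,-0.035]],[1,[-0.0079,0,0],[0,0,-0.07]],[1,[-0.0099,0,0],[0,0,-0.0873]]]' >/dev/null; python3 -c "$S"
```

```text
t 11.35 r 0.1131 ang 130.35 psi 44.2 z 0.0382 F tool [ 2. -1.  1.]
t 11.72 r 0.1131 ang 135.92 psi 50.2 z 0.0383 F tool [ 5.8 -0.1  2.8]
t 12.10 r 0.1130 ang 141.25 psi 55.1 z 0.0382 F tool [ 3.8 -0.9  2.5]
```

```bash
S="from h import *;st()"; python3 -m jog '[[1,[-0.002,0,0],[0,0,-0.0175]],[1,[-0.004,0,0],[0,0,-0.035]]]' >/dev/null; python3 -c "$S"; python3 -m jog '[[1,[-0.002,0,0],[0,0,-0.0175]]]' >/dev/null; python3 -c "$S"; python3 -m jog '[[1,[-0.002,0,0],[0,0,-0.0175]]]' >/dev/null; python3 -c "$S"; python3 -m jog '[[1,[-0.001,0,0],[0,0,-0.0087]]]' >/dev/null; python3 -c "$S"; python3 -m jog '[[1,[-0.001,0,0],[0,0,-0.0087]]]' >/dev/null; python3 -c "$S"
```

```text
t 12.35 r 0.1129 ang 143.48 psi 57.2 z 0.0381 F tool [ 4.3 -1.9 -0.5]
t 12.47 r 0.1128 ang 144.55 psi 58.2 z 0.0381 F tool [ 3.5 -2.4 -0.7]
t 12.60 r 0.1127 ang 145.60 psi 59.2 z 0.0381 F tool [ 4.1 -2.3 -0.3]
t 12.72 r 0.1126 ang 146.13 psi 59.6 z 0.0381 F tool [ 3.3 -2.2  1. ]
t 12.85 r 0.1125 ang 146.56 psi 60.1 z 0.0381 F tool [ 4.3 -3.  -1.1]
```

Same profile as before. A few more 1 mm steps until it meets the stop.

```bash
S="from h import *;st()"; python3 -m jog '[[1,[-0.001,0,0],[0,0,-0.0087]]]' >/dev/null; python3 -c "$S"; python3 -m jog '[[1,[-0.001,0,0],[0,0,-0.0087]]]' >/dev/null; python3 -c "$S"; python3 -m jog '[[1,[-0.001,0,0],[0,0,-0.0087]]]' >/dev/null; python3 -c "$S"; python3 -c "
from h import *
arc([-8,-16,-24,-30])"
```

```text
t 12.97 r 0.1125 ang 146.91 psi 60.6 z 0.0381 F tool [ 5.3 -5.  -0.6]
t 13.10 r 0.1125 ang 147.24 psi 61.1 z 0.0381 F tool [ 7.3 -3.5  0.4]
t 13.22 r 0.1125 ang 147.56 psi 61.6 z 0.0381 F tool [10.4 -4.8  0.4]
-8 [0.0155 0.0022] 0.1396
-16 [0.0306 0.0065] 0.2793
-24 [0.045  0.0129] 0.4189
-30 [0.0551 0.019 ] 0.5236
```

```bash
python3 -m jog '[[1,[0.0155,0.0022,0],[0,0,0.1396]],[1,[0.0306,0.0065,0],[0,0,0.2793]],[1,[0.045,0.012,0],[0,0,0.4189]],[1,[0.0551,0.017,0],[0,0,0.5236]],[1,[0.0551,0.017,0],[0,0,0.5236]]]' >/dev/null; python3 -m jog '[[1,[0,0,0],[0,0,0]],[1,[0,0,0],[0,0,0]]]' >/dev/null; python3 - <<'E'
from h import *
st();arc([3,6,9,12])
cv2.imwrite('pics/t5.png',cv2.resize(viewer.get_image('top')[:,:,::-1][100:290,180:320],(442,600),interpolation=cv2.INTER_CUBIC))
E
```

```text
t 14.10 r 0.1133 ang 118.72 psi 31.7 z 0.0380 F tool [ 0.9 -0.1  0.9]
3 [-0.0059 -0.0001] -0.0524
6 [-0.0119  0.    ] -0.1047
9 [-0.0178  0.0005] -0.1571
12 [-0.0237  0.0013] -0.2094
```

View pics/t5.png

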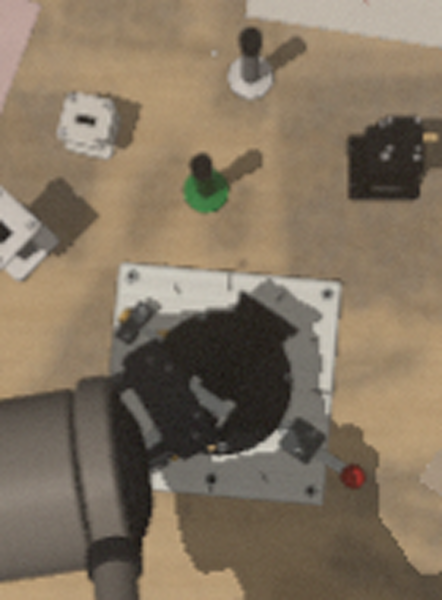

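The horn aims along -30°, its mouth at (268,315) in the crop. The probe's foot is at (250,80), which is one more click on.

```bash
S="from h import *;st()"; python3 -m jog '[[1,[-0.0059,-0.0001,0],[0,0,-0.0524]],[1,[-0.0119,0,0],[0,0,-0.1047]],[1,[-0.0178,0.0005,0],[0,0,-0.1571]],[1,[-0.0237,0.0013,0],[0,0,-0.2094]]]' >/dev/null; python3 -c "$S"; python3 -m jog '[[1,[-0.004,0,0],[0,0,-0.035]],[1,[-0.0079,0,0],[0,0,-0.07]],[1,[-0.0118,-0.0001,0],[0,0,-0.105]]]' >/dev/null; python3 -c "$S"; python3 -m jog '[[1,[-0.004,0,0],[0,0,-0.035]],[1,[-0.0079,0,0],[0,0,-0.07]],[1,[-0.0099,0,0],[0,0,-0.0873]]]' >/dev/null; python3 -c "$S"; python3 -m jog '[[1,[-0.002,0,0],[0,0,-0.0175]],[1,[-0.004,0,0],[0,0,-0.035]]]' >/dev/null; python3 -c "$S"; python3 -m jog '[[1,[-0.002,0,0],[0,0,-0.0175]],[1,[-0.004,0,0],[0,0,-0.035]]]' >/dev/null; python3 -c "$S"
```

```text
t 14.65 r 0.1133 ang 130.30 psi 43.7 z 0.0382 F tool [2.8 0.2 2.5]
t 15.03 r 0.1133 ang 135.83 psi 49.7 z 0.0383 F tool [ 6.2 -0.1  2.3]
t 15.40 r 0.1132 ang 141.16 psi 54.7 z 0.0382 F tool [4.7 0.1 1.8]
t 15.65 r 0.1131 ang 143.40 psi 56.7 z 0.0382 F tool [ 3.3 -0.4  1.1]
t 15.90 r 0.1130 ang 145.53 psi 58.7 z 0.0381 F tool [3.2 0.1 0.3]
```

```bash
S="from h import *;st()"; python3 -m jog '[[1,[-0.001,0,0],[0,0,-0.0087]]]' >/dev/null; python3 -c "$S"; python3 -m jog '[[1,[-0.001,0,0],[0,0,-0.0087]]]' >/dev/null; python3 -c "$S"; python3 -m jog '[[1,[-0.001,0,0],[0,0,-0.0087]]]' >/dev/null; python3 -c "$S"; python3 -m jog '[[1,[-0.001,0,0],[0,0,-0.0087]]]' >/dev/null; python3 -c "$S";  python3 -m jog '[[1,[-0.001,0,0],[0,0,-0.0087]]]' >/dev/null; python3 -c "
from h import *
st();arc([-8,-16,-24,-30])"
```

```text
t 16.02 r 0.1130 ang 146.07 psi 59.2 z 0.0381 F tool [ 3.3 -0.4  0.8]
t 16.15 r 0.1130 ang 146.52 psi 59.7 z 0.0381 F tool [ 3.5 -1.4  0.1]
t 16.27 r 0.1130 ang 146.88 psi 60.1 z 0.0381 F tool [ 5.5 -1.8 -0.5]
t 16.40 r 0.1130 ang 147.22 psi 60.6 z 0.0381 F tool [ 6.5 -2.  -0.1]
t 16.52 r 0.1130 ang 147.53 psi 61.1 z 0.0382 F tool [ 9.4 -2.9  0.9]
-8 [0.0156 0.0021] 0.1396
-16 [0.0308 0.0063] 0.2793
-24 [0.0453 0.0126] 0.4189
-30 [0.0554 0.0186] 0.5236
```

Stop met. I'll return, rise clear, and open partway.

```bash
python3 -m jog '[[1,[0.0156,0.0021,0],[0,0,0.1396]],[1,[0.0308,0.0063,0],[0,0,0.2793]],[1,[0.0453,0.0126,0],[0,0,0.4189]],[1,[0.0554,0.0186,0],[0,0,0.5236]],[1,[0.062,0.022,0],[0,0,0.5236]]]' >/dev/null; python3 -m jog '[[1,[0,0,-0.05],[0,0,0]],[1,[0,0,-0.1],[0,0,0]],[0.5,[0,0,-0.112],[0,0,0]],[0.5,[0,0,-0.112],[0,0,0]]]' >/dev/null; python3 -c "
from h import *
st();to([.507,-.037,.155],56)"
```

```text
t 17.65 r 0.1132 ang 114.27 psi 31.2 z 0.1503 F tool [ 0.  -0.4  0.1]
t 17.65 shift [-0.128, 0.1612, -0.0047] turn [0.0006, -0.0002, -0.433]
```

```bash
python3 -m jog '[[0.5,[-0.127,0.148,0],[0,0,-0.433]],[0.5,[-0.127,0.148,0],[0,0,-0.433]],[0.5,[-0.127,0.148,0],[0,0,-0.433]],[0.5,[-0.127,0.148,0],[0,0,-0.433]],[0.5,[-0.127,0.148,0],[0,0,-0.433]]]'; python3 - <<'E'
from h import *
to([.5155,-.0245,.043],56)
cv2.imwrite('pics/w6.png',cv2.resize(viewer.get_image('wrist')[:,:,::-1],(800,600),interpolation=cv2.INTER_CUBIC))
E
```

```text
t: 18.27
ee_pos: [0.4996, -0.026, 0.1484]
tool_rot: [-2.775, -1.469, 0.005]
contact_force: [0.1, 0.5, -0.4]
gripper_width: 0.0462
gripper_force: 0.0
t 18.27 shift [0.0103, 0.0127, 0.1053] turn [-0.0033, 0.0016, -0.0036]
```

View pics/w6.png

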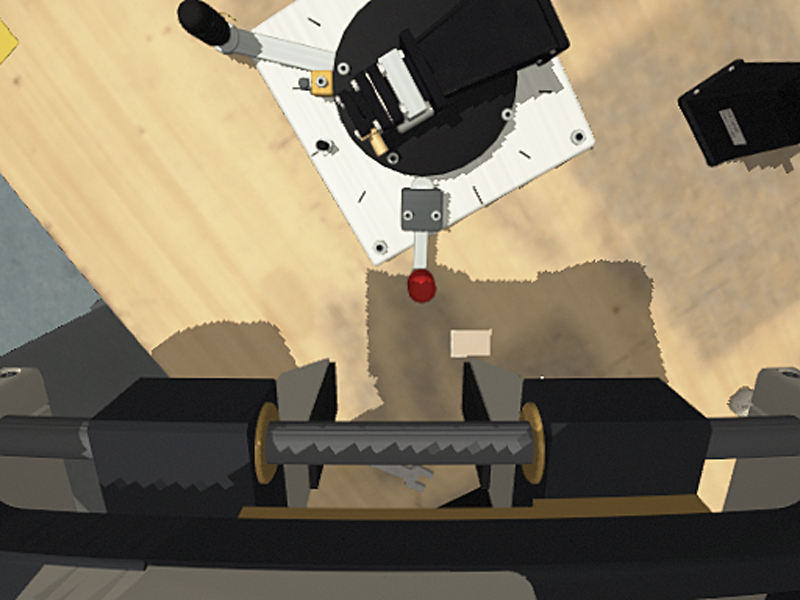

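The horn points to the far side towards the probe, the lever (grip at (205,20)) is back at rest, and the knob is at (422,285), drawn out. I'll grasp it and push it home.

```bash
python3 -m jog '[[0.5,[0.010,0.012,0.04],[0,0,0]],[0.5,[0.010,0.012,0.08],[0,0,0]],[0.5,[0.010,0.012,0.104],[0,0,0]],[0.5,[0.010,0.012,0.104],[0,0,0]]]' && python3 -m jog '[[1,[0,0,0],[0,0,0]],[1,[0,0,0],[0,0,0]],[1,[0,0,0],[0,0,0]],[1,[0,0,0],[0,0,0]],[1,[0,0,0],[0,0,0]]]' 15; python3 -c "
from h import *
st()"
```

```text
t: 18.82
ee_pos: [0.5147, -0.0216, 0.0439]
tool_rot: [-2.77, -1.474, 0.007]
contact_force: [0.1, 1.0, -0.1]
gripper_width: 0.046
gripper_force: 0.0
t: 19.45
ee_pos: [0.5162, -0.0231, 0.0466]
tool_rot: [-2.775, -1.473, -0.0]
contact_force: [-2.5, 2.6, 6.7]
gripper_width: 0.0151
gripper_force: 15.0
t 19.45 r 0.1076 ang -126.00 psi 55.9 z 0.0466 F tool [ 0.7 -3.5 -6.7]
```

```bash
python3 -m jog '[[1,[0.003,-0.001,0],[0,0,0]],[1,[0.006,-0.001,0],[0,0,0]],[1,[0.009,-0.001,0],[0,0,0]],[1,[0.011,-0.001,0],[0,0,0]],[1,[0.0125,-0.001,0],[0,0,0]]]'>/dev/null; python3 -c "
from h import *
st()"; python3 -m jog '[[1,[0.001,0,0],[0,0,0]],[1,[0.002,0,0],[0,0,0]],[1,[0.002,0,0],[0,0,0]]]'>/dev/null; python3 -c "
from h import *
st();print(get_obs()['ee_pos'])"
```

```text
t 20.07 r 0.0953 ang -126.25 psi 55.9 z 0.0467 F tool [-2.2  0.4 -5.7]
t 20.45 r 0.0935 ang -126.26 psi 55.9 z 0.0467 F tool [-3.  -0.1 -6. ]
[ 0.52419838 -0.01139235  0.04666678]
```

```bash
python3 -m jog '[[1,[0.001,0,0],[0,0,0]],[1,[0.001,0,0],[0,0,0]]]'>/dev/null; python3 -c "
from h import *
st()"; python3 -m jog '[[1,[0.001,0,0],[0,0,0]],[1,[0.001,0,0],[0,0,0]]]'>/dev/null; python3 -c "
from h import *
st()"; python3 -m jog '[[1,[0.001,0,0],[0,0,0]],[1,[0.001,0,0],[0,0,0]]]'>/dev/null; python3 -c "
from h import *
st()"
```

```text
t 20.70 r 0.0934 ang -126.28 psi 55.9 z 0.0467 F tool [-8.1  0.3 -6.9]
t 20.95 r 0.0933 ang -126.30 psi 56.0 z 0.0467 F tool [-11.7   1.1  -8.3]
t 21.20 r 0.0932 ang -126.31 psi 56.0 z 0.0466 F tool [-16.5   1.6  -9.4]
```

The bolt is fully home against a hard stop after the full 14 mm of travel. I'll release, lift and verify.

```bash
python3 -m jog '[[0.5,[-0.003,0,0],[0,0,0]],[0.5,[-0.003,0,0],[0,0,0]],[0.5,[-0.003,0,-0.03],[0,0,0]],[0.5,[-0.003,0,-0.08],[0,0,0]],[0.5,[-0.003,0,-0.12],[0,0,0]]]'>/dev/null;  python3 -m jog '[[0.5,[-0.06,0,0],[0,0,0]],[0.5,[-0.1,0,0],[0,0,0]],[0.5,[-0.1,0,0],[0,0,0]]]'; python3 - <<'E'
from h import *
cv2.imwrite('pics/t7.png',cv2.resize(viewer.get_image('top')[:,:,::-1][100:280,180:320],(467,600),interpolation=cv2.INTER_CUBIC))
E
```

```text
t: 22.2
ee_pos: [0.4668, -0.0948, 0.1661]
tool_rot: [-2.777, -1.469, 0.0]
contact_force: [0.2, 1.5, 0.7]
gripper_width: 0.046
gripper_force: 0.0
```

View pics/t7.png

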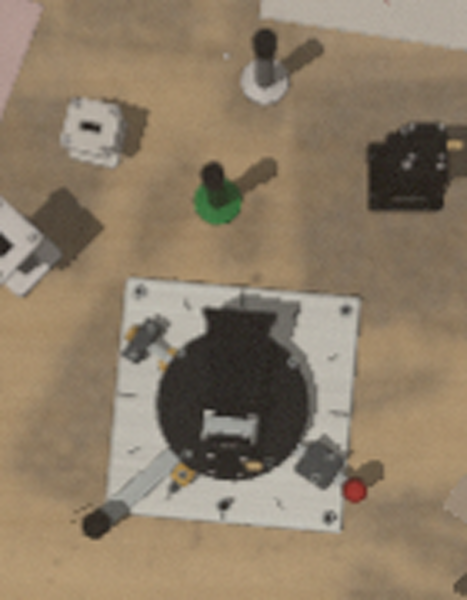

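The horn (mouth (240,315)) points along its line to the probe's foot at (265,85), the lever is at rest and the knob is home. I'll hand it in.

```bash
python3 -c "
from workcell import sign_off
print(sign_off())"
```

```text
the job is handed in; nothing more can be done
None
```

The horn was clicked round three notches to face the white probe, the lever sprang back to rest, the lock bolt is fully home, and the job is handed in; no verdict was returned.

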